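# Set the disc-headed depth pin on the stone relief

### The arm

A 7-joint arm with a two-finger parallel gripper is mounted at the origin on the work surface. World frame = base frame: x ahead of the robot, y to its left, z up, the work surface at z = 0. Lengths are in m, angles in degrees, forces in N, time in s.
With the tool pointing down it reaches from about 0.425 to 0.875 m from the base axis. Payload 4.7 kg.
Tool frame: the origin (TCP) lies at the very end of the fingers, on their centre line; the grasp point (between the pads) lies 19 mm behind it; z points along the fingers, y is the line along which they close (so a half turn about z gives the same grasp; the last joint's range is limited). The gripper opens to 85 mm and grips with 20 to 120 N. Pads are 22 mm wide; open, the fingers measure 114 mm over their backs; the gripper's body (76 mm by 85 mm) begins 54 mm behind the grasp point. The pads swing forward as they close: fully open they stand 13 mm farther back than shut.
Start: joints at [73.803, 18.392, -4.016, 83.108, 1.295, 78.541, -3.26], TCP at [0.19, -0.622, 0.231] pointing down, gripper open.
Joint ranges: [-163.93, 163.93], [-17.29, 119.83], [-79.2, 71.16], [3.27, 140.29], [-89.18, 269.18], [5.43, 117.66], [-154.24, 154.24]. Speed limits (degrees/s): [147.25, 147.25, 180, 180, 180, 180, 180].

### API

Orientations are given as a 3x3 rotation matrix whose columns are the frame's x, y, z axes.
In Python, from workcell import ctrl gives the robot as it stands. The module is installed in compiled form; this text tells all that it offers.
- The arm moves only by the shell command python3 -m pendant 'ROWS' [FORCE]. ROWS is JSON, a list of rows, each an object with "translation": the shift along the tool's x, y, z scaled (see below), a list of three; "turn": the turn, a rotation vector about the tool's x, y, z scaled (see below), a list of three; "hand": the opening, from 0 (shut) to 1 (fully open). In form: [{"translation": [dx, dy, dz], "turn": [rx, ry, rz], "hand": hand}, ...]. A call has exactly 8 rows; each row shifts and turns the commanded pose from where the row before left it, along the tool's axes as they then stand; what a row does not reach is not made up. The controller multiplies each number of a shift by 0.04 m and each number of a turn by 0.1 rad. A row lasts 1/8 s, in which the tool goes at most 62.5 mm and 10.7 degrees, less where a joint would pass 70% of its speed; a pose out of reach is approached as far as the arm can. A call with a number of a shift or a turn outside -1 to 1 is refused whole. A call with a gripper value outside its range is refused whole. The fingers move at their own pace and stop on an object; FORCE is the grip in N (left out, the last holds). Time passes only in rows, so rows that do not move let the fingers close, or fill a call up. It gives the time, the measured TCP pose, the force, the opening and the grip force at its end, in the units of the state.
- ctrl.get_obs(): the state, without advancing time (a new reading comes with each control period).
- ctrl.snapshot(name): name is "scene" or "top" or "wrist"; returns a dict with "img" (420x560x3 uint8, blue, green, red), "z_map" (420x560 float32, m along the optical axis (not along the pixel's ray), 0 where there is no reading), "K" (3x3 intrinsics, pixels), "rvec" (rotation vector, rad) and "tvec" (3), from world to camera coordinates, as OpenCV has them; the wrist camera has in their place "hand_eye" (4x4, takes a point from camera to tool coordinates, whose origin is the TCP and whose axes are the flange's). Camera axes: x right, y down, z forward; pixel columns grow to the right and rows downward; lengths in m; the calibration is good to about 2 mm. A picture is of the moment at which its call begins: read the wrist's pose just before it.
- ctrl.finish_job(): hands the job in; it is judged then, once.
The state is a dict: "t": time; "q": joint angles; "joint_vel": joint speeds; "joint_torque": joint torques, N m; "eef_pos": TCP position; "tcp_rot": TCP orientation; "wrist_force": force on the tool from outside, world axes, zero at the start; "wrist_torque": the same for the moment, N m; "grip_width": finger opening in m; "gripper_force": force on a finger pad.
Only numpy, scipy, OpenCV 4.12 (cv2) and the standard library are available. Lean on these libraries where they do the work, as an engineer would, in place of code of your own. Each camera call takes 0.05 s, during which the arm holds its last target. There are 200 camera calls.

### The job

Three steel depth pins slide up and down in the bridge over the carved white stone. With the fingertips, lightly push the pin that has the flat round disc head down until its point rests on the stone, then draw the hand away and leave the pin there. Do not grip or lift anything, and leave the ball-headed and T-headed pins, the bridge, the stone itself and everything around it alone.

Things in the scene. Friction and masses are not known exactly. Their poses are not given: they have to be found in the camera images.
- bench: Fixed plywood board 280 x 340 mm carrying the white stone (250 x 230 mm, face 83 mm up, domes to 100 mm) and an dark steel bridge bar, 22 mm wide, 310 mm long, top 162 mm above the table, on two posts capped at 170 mm. Origin on the table under its centre; y runs along the bridge, z up. The three pins stand in the bridge at x = 0, y = -80, 0, +80 mm, in any order.
- disc_head_top (a point): Centre of the flat upper face of the brass disc head (32 mm across, 7 mm thick) on the pin to be pushed, a vertical steel rod 6 mm thick. The face is 215 mm above the table at joint 0 and 185 mm when the pin's point rests on the stone. The disc sits on a spring of its own: it gives only above 5 N, up to 8 mm at 13 N, then is hard, and springs back when let go.
- disc_pin (a joint): How far the disc-headed pin (its rod, not the sprung disc) is pushed down, in m: 0 to 0.012 at the start, 0.030 when its point rests on the stone, which stops it. It takes about 3 N to slide and stays where it is left; it can also be pulled up, to -0.015.
- ball_pin_top (a point): Top of the brass ball head (20 mm across) of another pin, 207 to 219 mm above the table. Leave alone; it slides as easily.
- ball_pin (a joint): How far the ball-headed pin is down, in m, 0 to 0.012 at the start.
- tee_pin_top (a point): Top of the T-shaped head (brass cross bar 56 mm long across the bridge, 10 mm thick) of the third pin, 198 to 210 mm above the table. Leave alone; it slides as easily.
- tee_pin (a joint): How far the T-headed pin is down, in m, 0 to 0.012 at the start.
- chisel: Chisel lying loose on the flat of the stone, beyond the bridge on the board's +x side, along the bridge: wooden handle 20 mm thick, 182 mm long over all. Origin on its underside, 37 mm from the middle of its length towards the handle's end.
- mallet: Round wooden carver's mallet standing on its head on the table to the robot's left, 96 mm across, 218 mm high. Origin under its centre.
- tub: White plastic cup standing on the table to the robot's right, 100 mm across, 85 mm high. Origin under its centre.
- offcut: Loose stone offcut 90 x 70 x 45 mm on the table to the robot's right. Origin under its centre.

How it is judged:
By the outcome, as a careful person would: the job done as asked, in the order asked, and still so for the second after the job is handed in, with the robot touching nothing.
It also fails if it takes over 32 s, if anything falls off the work surface, if the arm or the gripper's body presses on something with over 40 N, if the wrist force passes 120 N, or if a joint passes its speed limit or range.

## Working session

There is one attempt and no reset: what is moved stays moved. The work goes in short steps, Python scripts to look and compute and a shell command to move; the robot and the scene stay as the last step left them, time stands still between calls to the robot, and variables do not carry over. Pictures are saved under pics/ and viewed, at most 10 in all, crops included, and the job is handed in when it is done.

```bash
mkdir -p pics; cat > h.py <<'E'
import numpy as np, cv2
from workcell import ctrl
def snap(n,f):
    o=ctrl.get_obs(); s=ctrl.snapshot(n); cv2.imwrite('pics/'+f,s['img']); 
    if n=='wrist':
        T=np.eye(4);T[:3,:3]=o['tcp_rot'];T[:3,3]=o['eef_pos'];M=T@np.array(s['hand_eye'])
    else:
        M=np.eye(4);R=cv2.Rodrigues(np.array(s['rvec'],float))[0];M[:3,:3]=R.T;M[:3,3]=-R.T@np.array(s['tvec']).ravel()
    z=s['z_map'];v,u=np.mgrid[:420,:560];K=s['K']
    P=np.stack([(u-K[0][2])/K[0][0]*z,(v-K[1][2])/K[1][1]*z,z],-1)@M[:3,:3].T+M[:3,3]
    P[z==0]=np.nan
    np.save('pics/'+f[:-4]+'.npy',P); return P,s,M
E
python3 - <<'E'
from h import *
snap('top','top.png');snap('scene','scene.png')
o=ctrl.get_obs();print(o['t'],o['tcp_rot'],o['wrist_force'],o['grip_width'])
a=[cv2.imread('pics/'+n) for n in('top.png','scene.png')]
E
```

```text
0.1 [[ 9.56270819e-01  2.92482027e-01 -6.20023568e-04]
 [ 2.92482660e-01 -9.56269450e-01  1.62268684e-03]
 [-1.18302859e-04 -1.73307422e-03 -9.99998491e-01]] [-0.48767873  0.52586069  0.43986133] 0.0856378719070218
```

View pics/top.png

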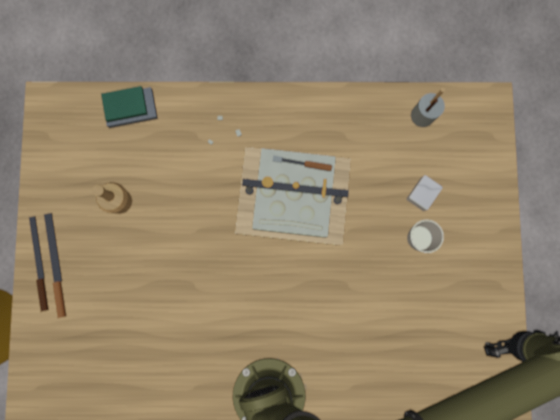

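View pics/scene.png

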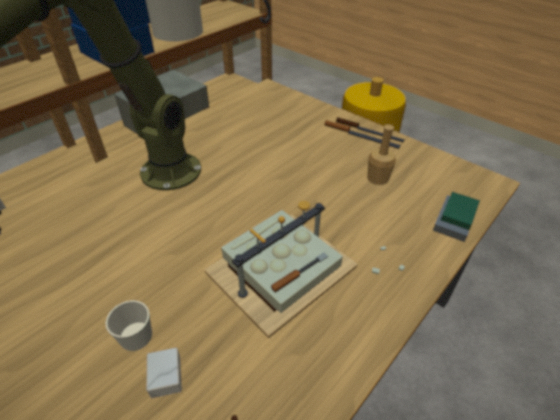

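The top view shows the disc head at about (268,182), the ball at (296,185) and the T at (324,187). The scene view agrees, with the disc at (304,207). Next I'll measure positions.

```bash
python3 - <<'E'
from h import *
P=np.load('pics/top.npy')
for n,(u,v) in dict(disc=(268,182),ball=(296,185),tee=(324,187)).items():
    q=P[v-9:v+10,u-9:u+10].reshape(-1,3);q=q[q[:,2]>.19];print(n,len(q),q.mean(0) if len(q) else '',q.max(0) if len(q) else '')
for u,v in((250,189),(338,201),(246,183),(345,193)):print(P[v,u])
P=np.load('pics/scene.npy');q=P[195:220,290:318].reshape(-1,3);q=q[q[:,2]>.19];print(len(q),q.mean(0),q.max(0))
E
```

```text
disc 101 [ 6.21322849e-01 -2.85798787e-04  2.09407576e-01] [0.6356956  0.01427079 0.21665553]
ball 40 [ 0.61188914 -0.07958115  0.21278922] [ 0.62159605 -0.07003651  0.21985089]
tee 62 [ 0.60555062 -0.15923932  0.208623  ] [ 0.63036132 -0.15383205  0.22089055]
[0.62210197 0.05298937 0.08547885]
[ 0.5900237  -0.21775462  0.05527489]
[0.62507584 0.06099714 0.1705661 ]
[ 0.59579286 -0.22328631  0.17355983]
95 [ 0.6235815  -0.00081352  0.20740798] [0.63815224 0.01587867 0.21089491]
```

```bash
python3 -m pendant '[{"translation":[0.3,-0.2,-0.7],"turn":[0,0,0],"hand":0},{"translation":[0.9,-0.7,-0.7],"turn":[0,0,0],"hand":0},{"translation":[1,-0.78,-0.4],"turn":[0,0,0],"hand":0},{"translation":[1,-0.78,0],"turn":[0,0,0],"hand":0},{"translation":[1,-0.78,0],"turn":[0,0,0],"hand":0},{"translation":[1,-0.78,0],"turn":[0,0,0],"hand":0},{"translation":[1,-0.78,0],"turn":[0,0,0],"hand":0},{"translation":[1,-0.78,0],"turn":[0,0,0],"hand":0}]' && python3 -m pendant '[{"translation":[1,-0.78,0],"turn":[0,0,0],"hand":0},{"translation":[1,-0.78,0],"turn":[0,0,0],"hand":0},{"translation":[1,-0.78,0],"turn":[0,0,0],"hand":0},{"translation":[1,-0.78,0],"turn":[0,0,0],"hand":0},{"translation":[1,-0.78,0],"turn":[0,0,0],"hand":0},{"translation":[0.8,-0.7,0],"turn":[0,0,0],"hand":0},{"translation":[0.3,-0.3,0],"turn":[0,0,0],"hand":0},{"translation":[0,0,0],"turn":[0,0,0],"hand":0}]'
python3 - <<'E'
from h import *
P,s,M=snap('wrist','w1.png')
o=ctrl.get_obs();d=np.array([.6222,-.0005,.209])-o['eef_pos'];print(o['t'],o['eef_pos'],o['tcp_rot'],o['q'],o['wrist_force'],d@np.array(o['tcp_rot'])/.04)
E
```

```text
t: 1.1
eef_pos: [0.4008, -0.3223, 0.303]
tcp_rot: [[0.956, 0.292, -0.0], [0.292, -0.956, 0.0], [-0.0, -0.0, -1.0]]
wrist_force: [1.5, -1.2, 0.1]
grip_width: -0.0
gripper_force: 0.0
t: 2.1
eef_pos: [0.5761, -0.0646, 0.3029]
tcp_rot: [[0.956, 0.294, -0.001], [0.294, -0.956, 0.0], [-0.001, -0.0, -1.0]]
wrist_force: [-0.4, -0.4, -1.0]
grip_width: -0.0
gripper_force: 0.0
2.15 [ 0.57572284 -0.06630071  0.30292858] [[ 9.56459328e-01  2.91863395e-01 -1.14618786e-03]
 [ 2.91862383e-01 -9.56459829e-01 -9.71512953e-04]
 [-1.37983171e-03  5.94683505e-04 -9.99998871e-01]] [ 33.6641196   10.90466455 -34.39038293  86.01200305   6.21250096
  85.05011201 -73.8169906 ] [-0.03510267 -1.0691707   0.15220653] [ 1.59469672 -1.23566538  2.34528179]
```

View pics/w1.png

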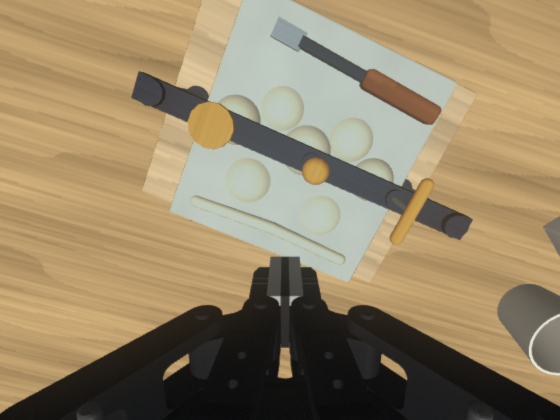

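The wrist view shows the disc at about (211,125), the ball at (316,171), the T at (411,211), and the closed fingertips at (285,262).

```bash
python3 - <<'E'
from h import *
P=np.load('pics/w1.npy')
q=P[98:154,182:240].reshape(-1,3);q=q[q[:,2]>.195];top=np.median(q[:,2]);print(len(q),(q.max(0)+q.min(0))/2,q.mean(0),top)
q=P[155:190,298:335].reshape(-1,3);q=q[q[:,2]>.19];print('ball',q.mean(0),q[:,2].max())
q=P[175:250,385:440].reshape(-1,3);q=q[q[:,2]>.19];print('tee',q.mean(0),q[:,2].max())
o=ctrl.get_obs();c=np.load('pics/w1.npy')
q=P[98:154,182:240].reshape(-1,3);q=q[q[:,2]>.195]
d=np.r_[q.mean(0)[:2],top]-o['eef_pos'];print(d@np.array(o['tcp_rot'])/.04)
E
```

```text
1725 [0.62143231 0.00255437 0.20740172] [0.62182819 0.00236584 0.20921319] 0.20929507061471375
ball [ 0.61352453 -0.0757863   0.21237988] 0.2168796166827932
tee [ 0.60503224 -0.15471246  0.20694348] 0.21066977898050776
[ 1.60670677 -1.30690056  2.33784609]
```

```bash
python3 -m pendant '[{"translation":[0.5,-0.4,0],"turn":[0,0,0],"hand":0},{"translation":[0.6,-0.5,0],"turn":[0,0,0],"hand":0},{"translation":[0.5,-0.38,0.3],"turn":[0,0,0],"hand":0},{"translation":[0,0,0.6],"turn":[0,0,0],"hand":0},{"translation":[0,0,0.6],"turn":[0,0,0],"hand":0},{"translation":[0,0,0.4],"turn":[0,0,0],"hand":0},{"translation":[0,0,0],"turn":[0,0,0],"hand":0},{"translation":[0,0,0],"turn":[0,0,0],"hand":0}]'
python3 - <<'E'
from h import *
P,s,M=snap('wrist','w2.png');snap('scene','s2.png')
o=ctrl.get_obs();print(o['t'],o['eef_pos'],o['wrist_force'])
cv2.imwrite('pics/s2c.png',cv2.resize(cv2.imread('pics/s2.png')[160:310,200:370],None,fx=3,fy=3))
E
```

```text
t: 3.15
eef_pos: [0.6229, 0.0019, 0.2283]
tcp_rot: [[0.957, 0.291, 0.001], [0.291, -0.957, -0.0], [0.001, 0.001, -1.0]]
wrist_force: [-0.2, -0.1, 0.0]
grip_width: 0.0001
gripper_force: 0.0
3.25 [0.62302927 0.00241252 0.22856107] [0.57950298 0.30310019 0.36895636]
```

View pics/s2c.png

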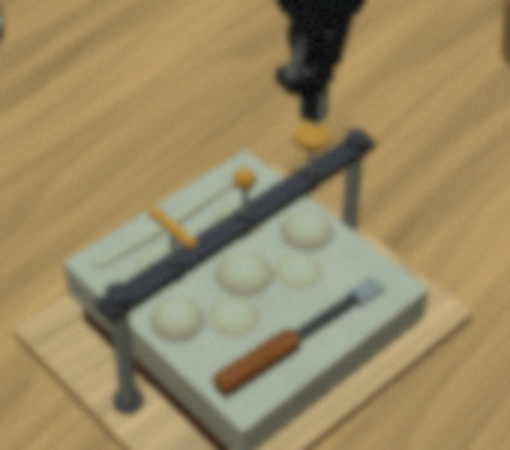

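View pics/w2.png

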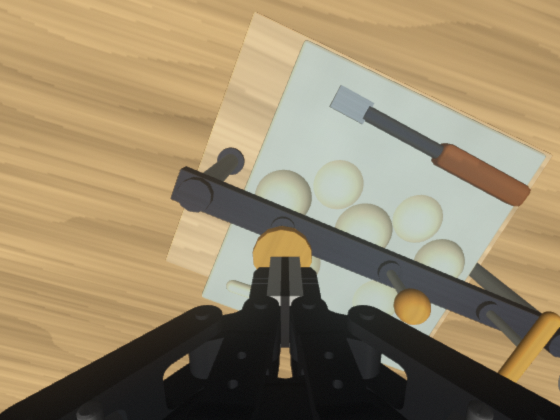

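The fingertips are centred above the disc, which sits just ahead of them at (282,245) in the wrist view. I'll descend slowly.

```bash
python3 -m pendant '[{"translation":[0,0,0.1],"turn":[0,0,0],"hand":0},{"translation":[0,0,0.1],"turn":[0,0,0],"hand":0},{"translation":[0,0,0.1],"turn":[0,0,0],"hand":0},{"translation":[0,0,0.1],"turn":[0,0,0],"hand":0},{"translation":[0,0,0.05],"turn":[0,0,0],"hand":0},{"translation":[0,0,0.05],"turn":[0,0,0],"hand":0},{"translation":[0,0,0.05],"turn":[0,0,0],"hand":0},{"translation":[0,0,0.05],"turn":[0,0,0],"hand":0}]'
```

```text
t: 4.25
eef_pos: [0.6223, 0.0025, 0.2033]
tcp_rot: [[0.956, 0.292, -0.0], [0.292, -0.956, -0.0], [-0.0, 0.0, -1.0]]
wrist_force: [-1.3, -0.5, 2.3]
grip_width: -0.0002
gripper_force: 1.0
```

```bash
python3 -m pendant '[{"translation":[0,0,0.05],"turn":[0,0,0],"hand":0},{"translation":[0,0,0.05],"turn":[0,0,0],"hand":0},{"translation":[0,0,0.05],"turn":[0,0,0],"hand":0},{"translation":[0,0,0.05],"turn":[0,0,0],"hand":0},{"translation":[0,0,0.05],"turn":[0,0,0],"hand":0},{"translation":[0,0,0.05],"turn":[0,0,0],"hand":0},{"translation":[0,0,0],"turn":[0,0,0],"hand":0},{"translation":[0,0,0],"turn":[0,0,0],"hand":0}]'
```

```text
t: 5.25
eef_pos: [0.6226, 0.0025, 0.1911]
tcp_rot: [[0.956, 0.292, 0.0], [0.292, -0.956, 0.0], [0.0, 0.0, -1.0]]
wrist_force: [0.1, -0.0, -0.7]
grip_width: 0.0002
gripper_force: 0.0
```

```bash
python3 -m pendant '[{"translation":[0,0,0.03],"turn":[0,0,0],"hand":0},{"translation":[0,0,0.03],"turn":[0,0,0],"hand":0},{"translation":[0,0,0.03],"turn":[0,0,0],"hand":0},{"translation":[0,0,0.02],"turn":[0,0,0],"hand":0},{"translation":[0,0,0],"turn":[0,0,0],"hand":0},{"translation":[0,0,0],"turn":[0,0,0],"hand":0},{"translation":[0,0,0],"turn":[0,0,0],"hand":0},{"translation":[0,0,0],"turn":[0,0,0],"hand":0}]'; python3 -c "
from h import *
for i in range(6):
  ctrl.snapshot('scene');o=ctrl.get_obs();print(o['eef_pos'][2],o['wrist_force'])"
```

```text
t: 6.25
eef_pos: [0.6225, 0.0026, 0.1869]
tcp_rot: [[0.956, 0.293, 0.0], [0.293, -0.956, -0.0], [0.0, 0.0, -1.0]]
wrist_force: [0.6, -0.3, 1.2]
grip_width: 0.0001
gripper_force: 0.5
0.18683771234875246 [0.88290843 0.06913821 1.80521779]
0.18687519862414786 [0.06797488 0.26392433 1.34793454]
0.1868859801023494 [ 0.64851393 -0.15548922  1.6045712 ]
0.18687018485033743 [0.72227611 0.07371258 0.85866207]
0.18687776342994183 [1.34082417 0.29507037 0.99838028]
0.18685846850709348 [ 0.39831909 -0.25973044  2.22850577]
```

```bash
python3 -m pendant '[{"translation":[0,0,0.02],"turn":[0,0,0],"hand":0},{"translation":[0,0,0.02],"turn":[0,0,0],"hand":0},{"translation":[0,0,0.02],"turn":[0,0,0],"hand":0},{"translation":[0,0,0],"turn":[0,0,0],"hand":0},{"translation":[0,0,0],"turn":[0,0,0],"hand":0},{"translation":[0,0,0],"turn":[0,0,0],"hand":0},{"translation":[0,0,0],"turn":[0,0,0],"hand":0},{"translation":[0,0,0],"turn":[0,0,0],"hand":0}]'; python3 -c "
from h import *
for i in range(6):
  ctrl.snapshot('scene');o=ctrl.get_obs();print(o['eef_pos'][2],o['wrist_force'])"
```

```text
t: 7.55
eef_pos: [0.6225, 0.0025, 0.1849]
tcp_rot: [[0.956, 0.292, 0.0], [0.292, -0.956, -0.0], [0.0, 0.0, -1.0]]
wrist_force: [-0.0, 0.5, 4.1]
grip_width: -0.0
gripper_force: 2.5
0.18490040313031492 [-1.30424972 -0.35051589  4.16324804]
0.18491429289665137 [-0.43284452 -0.64176384  4.14212561]
0.18491074881831882 [-1.30286121 -0.39712348  4.55040745]
0.18489048137588865 [ 0.2182876  -1.15187077  4.01611904]
0.18491290374805125 [-0.05683602  0.67069108  4.67413393]
0.18488158667504762 [-0.68413497 -0.15063503  5.50000115]
```

```bash
python3 -m pendant '[{"translation":[0,0,0.02],"turn":[0,0,0],"hand":0},{"translation":[0,0,0.02],"turn":[0,0,0],"hand":0},{"translation":[0,0,0],"turn":[0,0,0],"hand":0},{"translation":[0,0,0],"turn":[0,0,0],"hand":0},{"translation":[0,0,0],"turn":[0,0,0],"hand":0},{"translation":[0,0,0],"turn":[0,0,0],"hand":0},{"translation":[0,0,0],"turn":[0,0,0],"hand":0},{"translation":[0,0,0],"turn":[0,0,0],"hand":0}]'; python3 -c "
from h import *
for i in range(6):
  ctrl.snapshot('scene');o=ctrl.get_obs();print(o['eef_pos'][2],o['wrist_force'])"
```

```text
t: 8.85
eef_pos: [0.6226, 0.0025, 0.1836]
tcp_rot: [[0.956, 0.292, 0.001], [0.292, -0.956, -0.0], [0.0, 0.001, -1.0]]
wrist_force: [-0.5, -0.9, 6.8]
grip_width: 0.0002
gripper_force: 3.2
0.1836046669872831 [-1.38378379  0.66890283  5.88430022]
0.1836067501803135 [-0.52347426 -0.23740751  5.53434397]
0.18362467055419984 [-1.59523045 -0.34100548  6.76739871]
0.1836083154189533 [ 0.05476436 -0.11356258  6.24772239]
0.18362158188942831 [-1.6344318   0.49745402  5.94797283]
0.18359404413937275 [-0.09200018 -0.20525762  7.17509973]
```

A steady ~6 N, well above the sliding friction, with the disc spring just giving: the point is on the stone. Next I'll draw away straight up and then back.

```bash
python3 -m pendant '[{"translation":[0,0,-0.05],"turn":[0,0,0],"hand":0},{"translation":[0,0,-0.1],"turn":[0,0,0],"hand":0},{"translation":[0,0,-0.3],"turn":[0,0,0],"hand":0},{"translation":[0,0,-0.6],"turn":[0,0,0],"hand":0},{"translation":[0,0,-0.8],"turn":[0,0,0],"hand":0},{"translation":[0,0,-0.8],"turn":[0,0,0],"hand":0},{"translation":[-0.6,0.5,-0.5],"turn":[0,0,0],"hand":0},{"translation":[-0.8,0.6,0],"turn":[0,0,0],"hand":0}]' && python3 -m pendant '[{"translation":[-0.6,0.5,0],"turn":[0,0,0],"hand":0},{"translation":[-0.3,0.2,0],"turn":[0,0,0],"hand":0},{"translation":[0,0,0],"turn":[0,0,0],"hand":0},{"translation":[0,0,0],"turn":[0,0,0],"hand":0},{"translation":[0,0,0],"turn":[0,0,0],"hand":0},{"translation":[0,0,0],"turn":[0,0,0],"hand":0},{"translation":[0,0,0],"turn":[0,0,0],"hand":0},{"translation":[0,0,0],"turn":[0,0,0],"hand":0}]'
python3 - <<'E'
from h import *
P,s,M=snap('wrist','w3.png')
for n,c in dict(disc=(.622,.001),ball=(.6135,-.077),tee=(.605,-.156)).items():
    m=(np.hypot(P[...,0]-c[0],P[...,1]-c[1])<.022)&(P[...,2]>.176);q=P[m];print(n,len(q),q.mean(0),np.median(q[:,2]),q[:,2].max())
E
```

```text
t: 10.15
eef_pos: [0.5824, -0.0552, 0.3113]
tcp_rot: [[0.955, 0.295, 0.004], [0.295, -0.955, 0.0], [0.004, 0.001, -1.0]]
wrist_force: [-0.6, -1.2, -0.6]
grip_width: 0.0001
gripper_force: 0.0
t: 11.15
eef_pos: [0.5556, -0.0931, 0.3088]
tcp_rot: [[0.956, 0.293, -0.0], [0.293, -0.956, 0.0], [-0.0, -0.0, -1.0]]
wrist_force: [-0.1, -0.6, 0.3]
grip_width: 0.0
gripper_force: 0.0
disc 1524 [0.62152114 0.00214771 0.1848326 ] 0.18492810969654488 0.18735111105421703
ball 623 [ 0.6129308  -0.07651416  0.21245668] 0.21283017654279862 0.2165839459445302
tee 870 [ 0.60554642 -0.15505854  0.20621603] 0.2076989091460923 0.21034677463072396
```

View pics/w3.png

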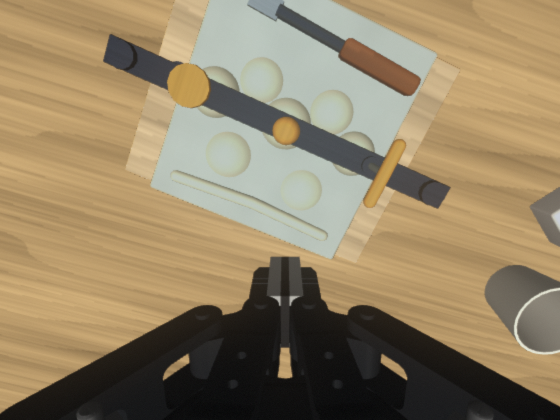

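The disc at (188,86) now measures 184.9 mm. The ball at (286,130) and the T at (385,173) have not moved, and the hand is clear.

```bash
python3 -c "
from workcell import ctrl
print(ctrl.finish_job())"
```

```text
the job is handed in; nothing more can be done
None
```

The disc-headed pin is down on the stone: its disc face measures 184.9 mm against the 185 mm expected at rest. The ball and T pins measured unchanged, the hand was clear of everything, and I handed the job in at about 11 s; no verdict was returned.

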